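# Find the rough mould insert by its drag on the glass

### The arm

A 7-joint arm with a two-finger parallel gripper is mounted at the origin on a cart in front of the work surface, level with it; the furniture and walls round the work are solid. World frame = base frame: x ahead of the robot, y to its left, z up, the work surface at z = 0. Lengths are in mm, angles in rad, forces in N, time in s.
With the tool pointing down it reaches from about 350 to 900 mm from the base axis. Payload 7.2 kg.
Tool frame: the origin (TCP) lies on the mounting face of the last link; the fingertips stand 182 mm ahead of it and the grasp point (between the pads) lies 163 mm ahead of it; z points along the fingers, y is the direction in which the jaws open and shut (so a half turn about z gives the same grasp; the last joint's range is limited). The gripper opens to 88 mm and grips with 3 to 60 N. Pads are 20 mm wide; open, the fingers measure 115 mm over their backs; the gripper's body (75 mm by 178 mm) begins 61 mm behind the grasp point.
Start: joints at [1.041, 0.411, -0.013, 1.596, 0.006, 1.134, -0.082], TCP at [278.462, -559.537, 404.653] pointing down, gripper open.
Joint ranges: [-2.95, 2.95], [-0.29, 1.99], [-1.47, 1.44], [0.14, 2.54], [-1.03, 4.17], [0.13, 1.85], [-2.86, 2.86]. Speed limits (rad/s): [2.39, 2.39, 3.01, 3.01, 3.14, 3.14, 3.14].

### API

Orientations are given as a unit quaternion [x, y, z, w].
In Python, from plant import manip gives the robot as it stands. Calls block until the motion is done:
- manip.movep(position, orientation): joint-space move of the TCP to a pose.
- manip.move_linear(position, rot=None, vel=150, max_force=None): straight line of the TCP; rot=None keeps the orientation; vel is the mean speed in mm/s. With max_force (N) it stops when the force on the tool has changed by that much, and returns True; else False.
- manip.goto_joints(angles): joint-space move.
- manip.move_gripper(opening, strength=None): opening from 0.0 (shut) to 1.0 (fully open); strength is the grip in N (None keeps the last); returns when the fingers have stopped.
- manip.pause(seconds).
- manip.solve_ik(position, orientation): joint angles nearest the present ones, or None.
- manip.get_state(): the state.
- manip.grab_frame(name): name is "scene" or "side" or "wrist"; returns the picture (420x560x3 uint8, red, green, blue); there is no depth.
- manip.camera_model(name): a dict with "intrinsics" (3x3 intrinsics, pixels), "cam_to_world" (4x4, takes a point from camera to world coordinates); the wrist camera has in their place "tool_from_camera" (4x4, takes a point from camera to tool coordinates, whose origin is the TCP and whose axes are the flange's). Camera axes: x right, y up, looking along -z (the intrinsics and any distortion apply to the point x, -y, -z); pixel columns grow to the right and rows downward; lengths in mm; the calibration is good to about 2 mm. A picture is of the moment at which its call begins: read the wrist's pose just before it. camera_model takes no time and is no camera call.
A pose or a line that the arm cannot do raises manip.Unreachable and nothing moves.
- manip.job_done(): hands the job in, once; it reports no verdict.
The state is a dict: "time_s": time; "joint_pos": joint angles; "joint_velocities": joint speeds; "joint_torque": joint torques, N m; "eef_pos": TCP position; "tcp_rot": TCP orientation; "contact_force": force on the tool from outside, world axes, zero at the start; "ft_torque": the same for the moment, N m; "finger_gap": opening from 0.0 (shut) to 1.0 (fully open).
Only numpy, scipy, OpenCV 4.12 (cv2) and the standard library are available. Lean on these libraries where they do the work, as an engineer would, in place of code of your own. Each camera call takes 0.05 s, during which the arm holds its last target.

### The job

One of the four steel mould inserts in the lanes of the glass plate is still rough underneath, the other three are polished: find it by feeling the drag as you slide them along their lanes, without lifting the polished ones off the plate, and leave those three lying back between the rails. Draw the rough one straight out of its lane onto the open front of the plate and let go of it there, then take it again by its long sides and set it down gently, flat on the floor of the blue rework cradle between the two cheeks. Do not tip over the two little glitter vials.

Things in the scene. Friction and masses are not known exactly. Their poses are not given: they have to be found in the camera images.
- plate: fixed pale green glass plate, 200 (its x) x 220 (y) x 12 mm; origin under its centre, on the table. Five black rails on its far half run along x from +10 to +60 mm, 6 mm thick, tops 34 mm above the table, at y = -96, -48, 0, 48, 96 mm: four lanes 42 mm wide, open at both ends, centred at y = -72, -24, 24, 72 mm
- plate_front (a point): middle of the plate's bare open front, on top of the glass (12 mm above the table), 45 mm toward -x from the plate's centre; axes as the plate's. The four steel blanks look alike: 56 mm long x 36 mm wide x 18 mm high, about 0.28 kg; three are polished underneath (friction on the glass about 0.1), one is rough (about 0.8), which cannot be seen; any of them may be in any lane
- lane_1 (a point): middle of one of the four lanes (1 to 4 from -y to +y) between the rails, at the height of a blank's centre (9 mm above the glass, 21 mm above the table); axes as the plate's. At the start one blank lies flat in this lane, its length along x, its centre within 6 mm of this point along x and 1 mm along y; it can be gripped here only by its short ends (normal to x)
- lane_2 (a point): middle of one of the four lanes (1 to 4 from -y to +y) between the rails, at the height of a blank's centre (9 mm above the glass, 21 mm above the table); axes as the plate's. At the start one blank lies flat in this lane, its length along x, its centre within 6 mm of this point along x and 1 mm along y; it can be gripped here only by its short ends (normal to x)
- lane_3 (a point): middle of one of the four lanes (1 to 4 from -y to +y) between the rails, at the height of a blank's centre (9 mm above the glass, 21 mm above the table); axes as the plate's. At the start one blank lies flat in this lane, its length along x, its centre within 6 mm of this point along x and 1 mm along y; it can be gripped here only by its short ends (normal to x)
- lane_4 (a point): middle of one of the four lanes (1 to 4 from -y to +y) between the rails, at the height of a blank's centre (9 mm above the glass, 21 mm above the table); axes as the plate's. At the start one blank lies flat in this lane, its length along x, its centre within 6 mm of this point along x and 1 mm along y; it can be gripped here only by its short ends (normal to x)
- cradle_floor (a point): centre of the floor of the fixed blue rework cradle, 8 mm above the table; base 110 (x) x 90 mm (y). Two upright cheeks facing across x, 8 mm thick, 44 mm wide, rise 34 mm above the floor with a 66 mm gap between them. Open on both y sides: a blank lies with its length along x, and fingers fit only at its long sides
- vial_pink: little glitter vial with pale rose contents and white cap, 27 mm across, 45 mm high, standing loose on the table; origin at the centre of its underside
- vial_red: little glitter vial with magenta contents and white cap, 27 mm across, 45 mm high, standing loose on the table; origin at the centre of its underside

How it is judged (in metres and radians):
On the way:
1. the rough blank lies flat on the bare front of the plate, its centre at least 15 mm in front of the rails' near ends, and nothing holds it (x of rough_blank_center in the frame of plate between -0.095 and -0.005 m and y of rough_blank_center in the frame of plate between -0.105 and 0.105 m and z of rough_blank_center in the frame of plate between 0.017 and 0.025 m and contact force between the fingers and rough_blank below 0.1 N), for 0.1 s.
At the end, for the whole second after the job is handed in: The rough blank rests flat and released on the cradle floor, its centre within 12 mm along x and 20 mm along y of the floor's centre; the three polished ones lie flat between the rails, each centre within 20 mm of mid-rail (x = 35 mm on the plate), turned less than 0.2 rad (x of rough_blank_center in the frame of cradle_floor between -0.012 and 0.012 m and y of rough_blank_center in the frame of cradle_floor between -0.02 and 0.02 m and z of rough_blank_center in the frame of cradle_floor between 0.005 and 0.013 m and angle between rough_blank_center's own z axis and vertical below 0.1 rad and linear speed of rough_blank below 0.02 m/s and x of polished_blank_1_center in the frame of plate between 0.015 and 0.055 m and z of polished_blank_1_center in the frame of plate between 0.017 and 0.025 m and y of polished_blank_1_center in the frame of plate between -0.095 and 0.095 m and angle between the x axis of each of polished_blank_1_center, polished_blank_2_center, polished_blank_3_center and the x axis of plate, either way round below 0.2 rad and x of polished_blank_2_center in the frame of plate between 0.015 and 0.055 m and z of polished_blank_2_center in the frame of plate between 0.017 and 0.025 m and y of polished_blank_2_center in the frame of plate between -0.095 and 0.095 m and x of polished_blank_3_center in the frame of plate between 0.015 and 0.055 m and z of polished_blank_3_center in the frame of plate between 0.017 and 0.025 m and y of polished_blank_3_center in the frame of plate between -0.095 and 0.095 m); the robot touches nothing.
It fails at once if a polished blank is lifted off the plate by more than 15 mm, or leaves it (z of any of polished_blank_1_center, polished_blank_2_center, polished_blank_3_center in the frame of plate above 0.036 m or z of any of polished_blank_1_center, polished_blank_2_center, polished_blank_3_center in the frame of plate below 0.012 m).
It fails at once if the blank is dropped or slammed into the cradle (faster than 0.4 m/s within 10 mm of the floor) (horizontal distance between rough_blank_center and cradle_floor below 0.03 m and height (world z) of rough_blank_center below 0.027 m and linear speed of rough_blank above 0.4 m/s).
It fails at once if a vial is tipped over (angle between any of vial_pink, vial_red's own z axis and vertical above 0.6 rad).
It also fails if it takes over 72 s, if anything falls off the work surface, if the arm or the gripper's body presses on something with over 40 N, if the wrist force passes 120 N, or if a joint passes its speed limit or range.

## Working session

There is one attempt and no reset: what is moved stays moved. The work goes in short steps, each a Python script; the robot and the scene stay as the last script left them, time stands still between calls to the robot, and variables do not carry over. Pictures are saved under pics/ and viewed, and the job is handed in when it is done.

```bash
mkdir -p pics; ls
python3 - <<'E'
from plant import manip
import cv2
for n in ("scene","side","wrist"):
    im=manip.grab_frame(n); cv2.imwrite(f"pics/{n}0.png",im[:,:,::-1])
    m=manip.camera_model(n); print(n,{k:(v.round(3).tolist() if hasattr(v,'round') else v) for k,v in m.items()})
print(manip.get_state())
E
```

```text
pics
scene {'intrinsics': [[410.986, 0.0, 277.545], [0.0, 410.986, 208.792], [0.0, 0.0, 1.0]], 'cam_to_world': [[0.463, 0.521, -0.717, -185.364], [-0.886, 0.275, -0.373, -577.202], [0.003, 0.808, 0.589, 621.641], [0.0, 0.0, 0.0, 1.0]]}
side {'intrinsics': [[480.909, 0.0, 283.046], [0.0, 480.909, 210.436], [0.0, 0.0, 1.0]], 'cam_to_world': [[-0.998, -0.05, 0.045, 560.75], [0.064, -0.505, 0.861, 806.597], [-0.02, 0.862, 0.507, 634.205], [0.0, 0.0, 0.0, 1.0]]}
wrist {'intrinsics': [[363.646, 0.0, 278.687], [0.0, 363.646, 210.35], [0.0, 0.0, 1.0]], 'tool_from_camera': [[-0.0, 0.957, 0.289, 80.265], [1.0, 0.0, -0.001, 0.792], [-0.001, 0.289, -0.957, 20.422], [0.0, 0.0, 0.0, 1.0]]}
{'time_s': 0.15, 'joint_pos': array([ 1.04077658,  0.4117389 , -0.01268481,  1.59683404,  0.00566282,
        1.13428383, -0.08220211]), 'joint_velocities': array([ 9.32287166e-05, -2.73132566e-03,  2.50172104e-04, -2.48526520e-03,
        1.31611329e-03, -1.30609406e-03, -1.49352564e-03]), 'joint_torque': array([ 1.40310789e-03, -5.88335538e+01,  6.42323568e-01, -2.91292262e+01,
       -5.37623966e-02,  1.57226395e-02,  6.29175815e-05]), 'eef_pos': array([ 278.38037074, -559.40730221,  403.99538133]), 'tcp_rot': array([ 9.73455732e-01,  2.28874552e-01, -2.14184449e-04, -5.76335232e-04]), 'contact_force': array([ 0.43483868,  0.70536561, -0.67925676]), 'ft_torque': array([-0.03322997,  0.01573651, -0.02483931]), 'finger_gap': 1.0056232996518935}
```

View pics/scene0.png

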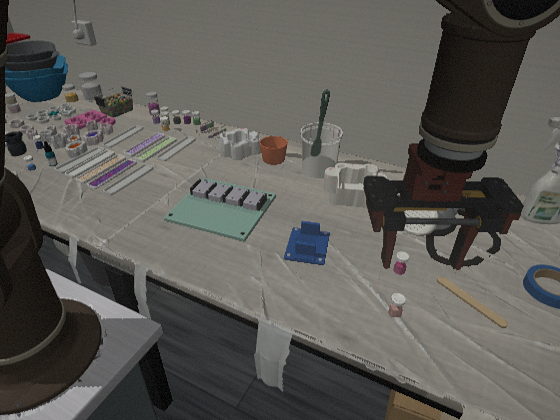

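View pics/side0.png

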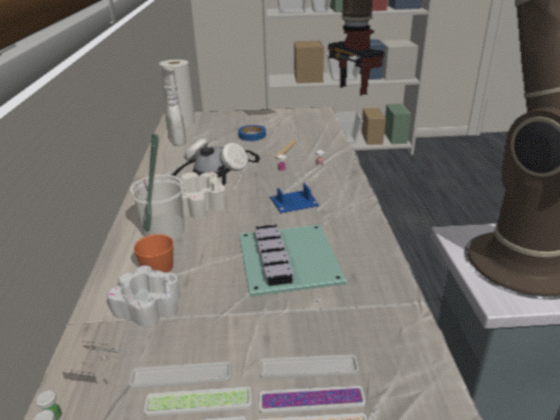

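View pics/wrist0.png

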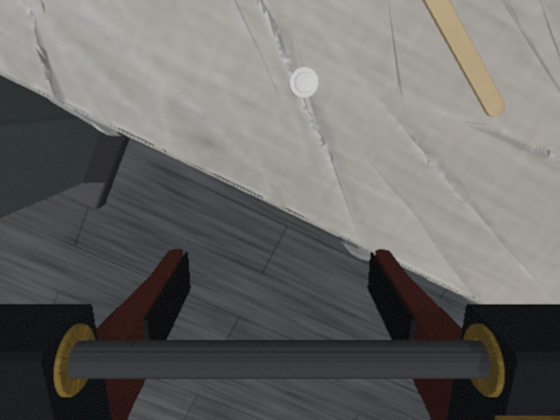

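The scene view shows the plate at about (222,210), the cradle at (308,245), the red vial at (401,263) and the pink vial at (396,305). The side view also shows the plate at (292,257) and the cradle at (295,200). I'll get coarse poses first.

```bash
cat > h.py <<'E'
from plant import manip
import numpy as np, cv2
from scipy.spatial.transform import Rotation as R
def cam(name, st=None):
    m=manip.camera_model(name); K=np.array(m["intrinsics"])
    if name=="wrist":
        T=np.eye(4); T[:3,:3]=R.from_quat(st["tcp_rot"]).as_matrix(); T[:3,3]=st["eef_pos"]
        return K,T@np.array(m["tool_from_camera"])
    return K,np.array(m["cam_to_world"])
def cast(px,z,K,T):
    px=np.atleast_2d(np.asarray(px,float))
    d=np.c_[(px[:,0]-K[0,2])/K[0,0],-(px[:,1]-K[1,2])/K[1,1],-np.ones(len(px))]@T[:3,:3].T
    o=T[:3,3]; return o+d*((z-o[2])/d[:,2])[:,None]
def mask(im,lo,hi):
    return cv2.inRange(cv2.cvtColor(im,cv2.COLOR_RGB2HSV),np.array(lo),np.array(hi))
def big(m):
    c,_=cv2.findContours(m,cv2.RETR_EXTERNAL,cv2.CHAIN_APPROX_NONE); return max(c,key=cv2.contourArea)
def down(yaw): # tool pointing down, tool x axis at world angle yaw; y = Rz(yaw)*(-y)
    return (R.from_euler('z',yaw)*R.from_euler('x',np.pi)).as_quat()
E
python3 - <<'E'
from h import *
for n in("scene","side"):
    im=cv2.imread(f"pics/{n}0.png")[:,:,::-1].copy(); K,T=cam(n)
    hsv=cv2.cvtColor(im,cv2.COLOR_RGB2HSV)
    pts=dict(scene=[(222,220),(308,258),(400,266),(396,309)],side=[(310,262),(295,203),(282,164),(320,158)])[n]
    print(n,[hsv[v,u].tolist() for u,v in pts])
    print(cast(pts,0,K,T).round(0)[:,:2].tolist())
    for nm,lo,hi,z in(("plate",(65,40,60),(95,140,255),12),("cradle",(105,130,40),(125,255,255),8)):
        m=mask(im,lo,hi); c=big(m); q=cv2.approxPolyDP(cv2.convexHull(c),4,True)[:,0]
        print(nm,cv2.contourArea(c),q.tolist(),cast(q,z,K,T).round(0)[:,:2].tolist())
E
```

```text
scene [[77, 46, 139], [109, 140, 102], [166, 133, 136], [7, 58, 158]]
[[465.0, -84.0], [439.0, -329.0], [508.0, -515.0], [387.0, -537.0]]
plate 2610.5 [[275, 194], [244, 240], [164, 219], [204, 178]] [[612.0, -155.0], [413.0, -180.0], [390.0, 33.0], [589.0, 59.0]]
cradle 807.5 [[293, 228], [328, 236], [323, 264], [284, 258]] [[509.0, -257.0], [521.0, -342.0], [429.0, -368.0], [406.0, -286.0]]
side [[80, 48, 154], [108, 171, 133], [166, 144, 140], [4, 67, 159]]
[[459.0, -41.0], [470.0, -305.0], [489.0, -554.0], [366.0, -586.0]]
plate 3672.5 [[320, 226], [344, 282], [251, 295], [240, 235]] [[421.0, -167.0], [400.0, 48.0], [589.0, 72.0], [613.0, -145.0]]
cradle 593.0 [[317, 205], [280, 211], [271, 197], [278, 189], [305, 185]] [[415.0, -275.0], [513.0, -254.0], [532.0, -330.0], [511.0, -375.0], [434.0, -391.0]]
```

Run:
```python
from h import *
for yaw in (0.125-np.pi/2,0.125+np.pi/2,0.125,0.125+np.pi):
    q=manip.solve_ik([502,-60,340],down(yaw)); print(yaw,None if q is None else q.round(2))
    q=manip.solve_ik([467,-315,340],down(yaw+.05)); print(yaw,None if q is None else q.round(2))
yaw=0.125-np.pi/2
x=np.array([np.cos(yaw),np.sin(yaw)])
p=np.array([502,-60])+10*x
manip.movep([*p,340],down(yaw)); manip.pause(.3)
st=manip.get_state(); im=manip.grab_frame("wrist"); cv2.imwrite("pics/w1.png",im[:,:,::-1])
np.savez("w1.npz",**{k:st[k] for k in("tcp_rot","eef_pos")}); print(st["time_s"],st["eef_pos"],st["joint_pos"].round(2),st["contact_force"])
```

```text
-1.4457963267948966 [-0.88  0.57  1.27  2.01 -0.63  1.05 -2.33]
-1.4457963267948966 [ 0.33  0.37  0.22  1.83 -0.1   0.94 -2.37]
1.6957963267948966 [ 0.5   0.34 -0.58  1.93  0.23  0.94 -0.07]
1.6957963267948966 [ 0.79  0.4  -0.37  1.8   0.17  0.97  0.53]
0.125 [ 0.3   0.3  -0.33  1.94  0.12  0.92 -1.54]
0.125 [ 0.56  0.37 -0.07  1.82  0.03  0.95 -0.92]
3.266592653589793 [ 0.63  0.38 -0.75  1.92  0.31  0.96  1.43]
3.266592653589793 [ 1.01  0.46 -0.66  1.79  0.33  1.01  1.97]
2.5917 [503.19992952 -70.39753837 340.01918062] [-0.86  0.57  1.27  2.   -0.64  1.05 -2.31] [-0.12999423  0.40984515  0.27046265]
```

View pics/w1.png

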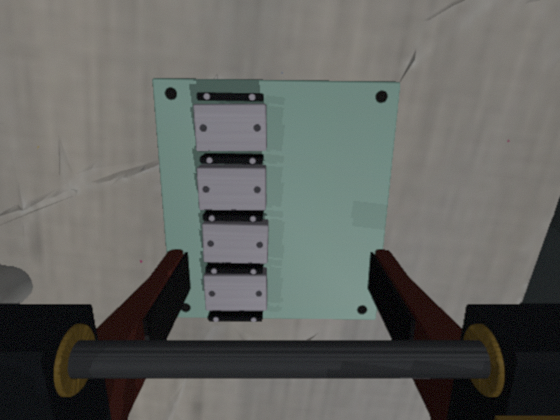

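The wrist view shows the whole plate, with corners near (155,80), (398,83), (375,320) and (170,320). The four blanks are at about (231,127), (232,188), (236,242) and (236,290). I'll measure both.

Run:
```python
from h import *
st=dict(np.load("w1.npz")); im=cv2.imread("pics/w1.png")[:,:,::-1].copy(); K,T=cam("wrist",st)
hsv=cv2.cvtColor(im,cv2.COLOR_RGB2HSV)
for u,v in((330,200),(231,127),(236,290),(178,300),(230,97),(100,100)): print(hsv[v,u],end=' ')
m=mask(im,(65,40,60),(95,255,255)); c=big(m); h=cv2.convexHull(c)
q=cv2.approxPolyDP(h,5,True)[:,0]; W=cast(q,12,K,T)[:,:2]; print("\nplate",q.tolist(),W.round(1).tolist())
# top & right edges visible fully: min area rect of cast hull
Wh=cast(h[:,0],12,K,T)[:,:2].astype(np.float32); print(cv2.minAreaRect(Wh))
b=mask(im,(125,5,90),(179,60,255)); cv2.imwrite("pics/m.png",b)
cs,_=cv2.findContours(cv2.morphologyEx(b,cv2.MORPH_OPEN,np.ones((5,5))),cv2.RETR_EXTERNAL,cv2.CHAIN_APPROX_NONE)
for c in cs:
    if 1500<cv2.contourArea(c)<6000:
        r=cv2.minAreaRect(cast(c[:,0],30,K,T)[:,:2].astype(np.float32)); print("blank",r, cv2.boundingRect(c))
```

```text
[ 80  42 140] [120  11 134] [128  16 131] [30 70 11] [60 20 25] [ 18  20 126] 
plate [[153, 79], [399, 83], [373, 318], [178, 316]] [[615.6, -153.7], [420.5, -175.0], [398.4, 39.2], [586.2, 60.5]]
((506.0691223144531, -57.129661560058594), (197.32595825195312, 217.4923553466797), 6.376646995544434)
```

Run:
```python
import cv2; im=cv2.imread("pics/w1.png")[70:330,140:410]; cv2.imwrite("pics/w1z.png",cv2.resize(im,None,fx=2.2,fy=2.2))
```

```text
(no output)
```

View pics/w1z.png

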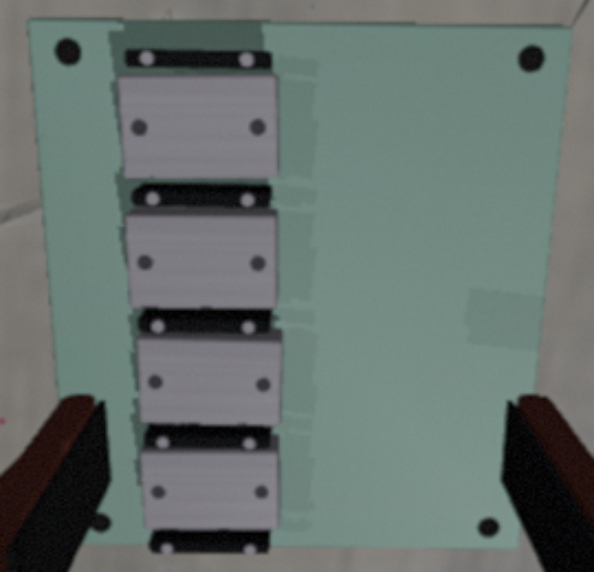

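Run:
```python
from h import *
st=dict(np.load("w1.npz")); im=cv2.imread("pics/w1.png")[:,:,::-1].copy(); K,T=cam("wrist",st)
b=mask(im,(105,6,85),(150,60,255)); b=cv2.morphologyEx(b,cv2.MORPH_CLOSE,np.ones((5,5))); b=cv2.morphologyEx(b,cv2.MORPH_OPEN,np.ones((7,7)))
cs,_=cv2.findContours(b,cv2.RETR_EXTERNAL,cv2.CHAIN_APPROX_NONE)
c0=np.array([506.07,-57.1]); yw=np.deg2rad(6.377); Rm=np.array([[np.cos(yw),np.sin(yw)],[-np.sin(yw),np.cos(yw)]])
for c in cs:
    if cv2.contourArea(c)>1000:
        (x,y),s,a=cv2.minAreaRect(cast(c[:,0],30,K,T)[:,:2].astype(np.float32)); print((x,y),s,a,"plate frame",Rm@(np.array([x,y])-c0),cv2.boundingRect(c))
```

```text
(532.3394165039062, 18.059343338012695) (55.30005645751953, 35.031246185302734) 7.130047798156738 plate frame [34.45482494 71.77655726] (204, 275, 63, 36)
(537.0234985351562, -29.15304183959961) (55.23975372314453, 34.97377014160156) 6.585421085357666 plate frame [33.86604503 24.33603369] (202, 224, 66, 39)
(543.994873046875, -76.45714569091797) (55.33266067504883, 34.377620697021484) 7.121778964996338 plate frame [ 35.54021798 -23.44969063] (197, 168, 69, 42)
(549.4356689453125, -125.22418975830078) (55.118431091308594, 34.978492736816406) 7.117457389831543 plate frame [ 35.53079388 -72.51930198] (194, 104, 72, 47)
```

```bash
cat >> h.py <<'E'
C0=np.array([506.07,-57.1]); YW=np.deg2rad(6.6)
ex=np.array([np.cos(YW),np.sin(YW)]); ey=np.array([-np.sin(YW),np.cos(YW)])
def P(x,y,z): return [*(C0+x*ex+y*ey),z]
LY=[-72.5,-23.5,24.3,71.8]; LX=[35.5,35.5,33.9,34.5]
def fx(n=4):
    o=[]
    for _ in range(n):
        o.append(manip.get_state()["contact_force"]); manip.pause(.02)
    f=np.mean(o,0); return np.round([f[:2]@ex,f[:2]@ey,f[2]],2)
def feel(i):
    x,y=LX[i],LY[i]
    manip.move_linear(P(x,y,235),vel=200); manip.move_linear(P(x,y,200),vel=80); manip.pause(.15)
    b=fx(); a=[]; r=[]
    for d in (-5,-8,-11,-14):
        manip.move_linear(P(x+d,y,200),vel=25); a.append((fx(2)-b)[0].round(2))
    for d in (-8,-5,-2,1,3.5):
        manip.move_linear(P(x+d,y,200),vel=25); r.append((fx(2)-b)[0].round(2))
    manip.move_linear(P(x+.5,y,200),vel=40)
    manip.move_linear(P(x+.5,y,235),vel=150)
    print("lane",i+1,"base",b,"out",a,"back",r,"t",manip.get_state()["time_s"])
E
python3 - <<'E'
from h import *
manip.goto_joints([0.5,.34,-.58,1.93,.23,.94,-.07])
manip.move_gripper(.72,20)
manip.movep(P(LX[0],LY[0],260),down(YW+np.pi/2))
print(manip.get_state()["time_s"],manip.get_state()["finger_gap"],manip.get_state()["joint_pos"].round(2))
feel(0)
E
```

```text
5.6833 0.7215513757733059 [ 0.52  0.53 -0.5   1.86  0.33  0.84 -0.04]
lane 1 base [ 0.5  -0.01 -0.13] out [np.float64(-0.86), np.float64(-0.19), np.float64(-0.23), np.float64(-0.29)] back [np.float64(-0.3), np.float64(-0.92), np.float64(-0.57), np.float64(-0.4), np.float64(-0.31)] t 10.2833
```

Run:
```python
from h import *
for i in (1,2,3): feel(i)
st=manip.get_state(); im=manip.grab_frame("wrist"); cv2.imwrite("pics/w2.png",im[:,:,::-1])
```

```text
lane 2 base [-0.51  0.48  0.17] out [np.float64(0.13), np.float64(0.8), np.float64(1.2), np.float64(0.31)] back [np.float64(0.28), np.float64(0.53), np.float64(-0.14), np.float64(0.54), np.float64(0.6)] t 15.0
lane 3 base [-0.02  0.14  0.37] out [np.float64(-0.03), np.float64(0.17), np.float64(-0.34), np.float64(0.06)] back [np.float64(-0.1), np.float64(-0.27), np.float64(-0.26), np.float64(0.09), np.float64(-0.51)] t 19.7167
lane 4 base [-0.26 -0.08  0.24] out [np.float64(-0.2), np.float64(0.15), np.float64(0.63), np.float64(0.29)] back [np.float64(0.3), np.float64(0.29), np.float64(0.64), np.float64(0.72), np.float64(0.16)] t 24.4333
```

View pics/w2.png

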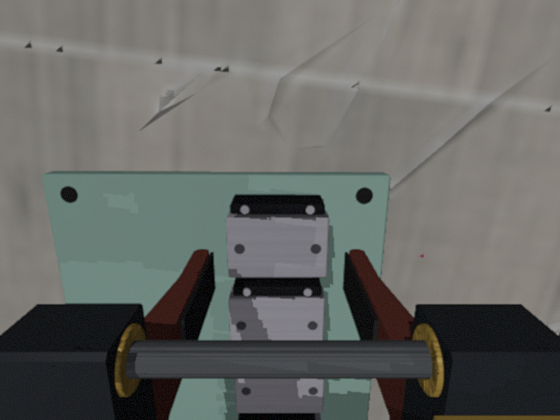

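Drag readings taken after each stop are just noise, about ±0.5 N. I'll amplify the drag instead: grip the blank by its ends, press it lightly onto the glass, then slide it. The rough one should then pull about eight times harder.

```bash
cat >> h.py <<'E'
def feel2(i):
    x,y=LX[i],LY[i]
    manip.move_linear(P(x,y,235),vel=250); manip.move_linear(P(x,y,200),vel=120)
    b=fx(3); manip.move_gripper(.5,35); z=200
    for _ in range(6):
        f=fx(2)-b
        if f[2]>7: break
        z-=1; manip.move_linear(P(x,y,z),vel=30)
    out=[z,f]
    for d in (-4,-8,-4,0):
        manip.move_linear(P(x+d,y,z),vel=30); out.append(fx(2)-b)
    manip.move_linear(P(x,y,200),vel=30)
    manip.move_gripper(.72,35); manip.move_linear(P(x,y,235),vel=150)
    print("lane",i+1,*out,"t",manip.get_state()["time_s"])
E
python3 - <<'E'
from h import *
feel2(3)
E
```

```text
lane 4 199 [-3.95 -0.04 16.9 ] [ 0.87  0.13 11.01] [ 1.    0.09 11.11] [-1.45 -0.02 14.55] [-2.24 -0.27 14.15] t 28.1
```

Run:
```python
from h import *
feel2(2)
feel2(1)
```

```text
lane 3 199 [ 0.3   1.12 11.98] [-0.03  0.16 12.98] [-0.25  0.75 12.68] [ 0.3  -0.24 11.99] [-0.07  0.1  10.73] t 31.8083
lane 2 199 [-0.83  0.42 12.52] [-0.96  0.29 12.06] [-0.57  0.9  11.52] [1.000e-02 1.800e-01 1.051e+01] [ 0.65  0.47 11.11] t 35.5167
```

Run:
```python
from h import *
feel2(0)
```

```text
lane 1 199 [ 0.13  0.17 11.23] [ 0.   -0.11 11.06] [-0.37 -0.12 11.15] [ 0.75 -0.85 10.53] [ 0.51 -0.58  9.51] t 39.2333
```

Run:
```python
from h import *
x,y=LX[3],LY[3]
manip.move_linear(P(x,y,235),vel=250); manip.move_linear(P(x,y,200),vel=120)
b=fx(2); manip.move_gripper(.5,35)
manip.move_linear(P(x,y,199),vel=30); f0=fx(2)-b
t=manip.move_linear(P(x-12,y,199),vel=40,max_force=5)
st=manip.get_state(); f1=fx(1)-b
print("trig",t,((st["eef_pos"][:2]-C0)@ex),x,f0,f1,st["time_s"],st["finger_gap"])
```

```text
trig True 32.63449449169151 34.5 [-3.8  -1.43 16.01] [-1.49  0.42  6.24] 41.2167 0.6323948912094864
```

Run:
```python
from h import *
x,y=LX[3],LY[3]; L=[]
for d,mf in ((-8,5),(-14,8)):
    st=manip.get_state(); x0=(st["eef_pos"][:2]-C0)@ex; f0=st["contact_force"]
    t=manip.move_linear(P(x+d,y,199),vel=40,max_force=mf); st=manip.get_state()
    f=st["contact_force"]; print(t,x0,"->",(st["eef_pos"][:2]-C0)@ex,"cmd",x+d,"f0",f0.round(1),"f",f.round(1),st["time_s"])
```

```text
True 32.65772629910833 -> 28.951338120304236 cmd 26.5 f0 [-1.7  0.2  6.1] f [-1.2  0.1  5.6] 41.4417
True 28.951338120304236 -> 23.265060659655553 cmd 20.5 f0 [-1.2  0.1  5.6] f [-1.7  1.   6.1] 41.6917
```

Run:
```python
from h import *
manip.move_gripper(.72,35); manip.move_linear(P(23.3,LY[3],235),vel=200)
x,y=LX[2],LY[2]
manip.move_linear(P(x,y,235),vel=250); manip.move_linear(P(x,y,200),vel=120)
b=fx(2); manip.move_gripper(.5,35)
manip.move_linear(P(x,y,199),vel=30); f0=fx(2)-b
t=manip.move_linear(P(x-10,y,199),vel=40,max_force=5)
st=manip.get_state(); f1=fx(1)-b
print("trig",t,((st["eef_pos"][:2]-C0)@ex),x,f0,f1,st["time_s"])
manip.move_linear(P(x-1,y,200),vel=60)
manip.move_gripper(.72,35); manip.move_linear(P(x-1,y,235),vel=200)
print(manip.get_state()["time_s"])
```

```text
trig False 24.606813847136443 33.9 [-0.18 -0.42 11.86] [-1.99 -0.97 12.76] 44.175
45.1833
```

Control result: lane 3 slid freely with no force stop. Lane 4 stopped at 5 N and again at 8 N, and it also held about 4 N sideways while static. Lane 4 is the rough one, so I'll draw it out.

Run:
```python
from h import *
y=LY[3]; X=-38
manip.move_linear(P(23.3,y,235),vel=250); manip.move_linear(P(23.3,y,200),vel=150)
manip.move_gripper(.5,30)
manip.move_linear(P(X,y,200),vel=80)
manip.move_gripper(1.0,30); manip.pause(.15)
manip.move_linear(P(X,y,260),vel=200)
manip.movep(P(X,y,260),down(YW))
im=manip.grab_frame("wrist"); cv2.imwrite("pics/w3.png",im[:,:,::-1])
manip.move_linear(P(X,y,198),vel=120)
manip.move_gripper(.3,30)
st=manip.get_state(); print(st["finger_gap"],st["time_s"],st["joint_pos"].round(2))
```

```text
0.40771600461773927 51.2083 [ 0.01  0.45 -0.17  2.16  0.15  0.54 -1.72]
```

View pics/w3.png

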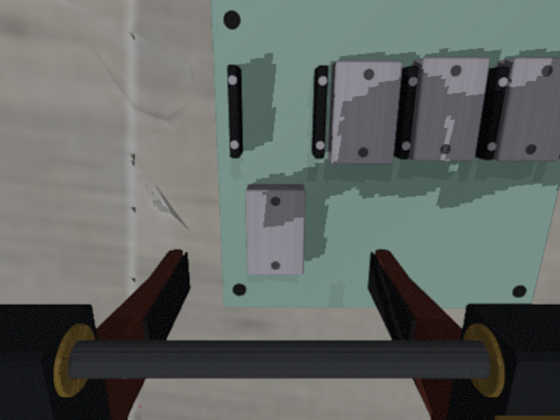

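The rough blank lay flat and free on the front of the plate at about (275,230), outside the rails, and the other three are between theirs. It's now gripped by its long sides (gap 0.408 ≈ 36 mm). Next I lift it and look at the cradle.

Run:
```python
from h import *
manip.move_linear(P(-38,LY[3],270),vel=150)
manip.movep([390,-315,340],down(0.18)); manip.pause(.1)
st=manip.get_state(); im=manip.grab_frame("wrist"); cv2.imwrite("pics/w4.png",im[:,:,::-1])
K,T=cam("wrist",st); print(st["finger_gap"],st["time_s"])
m=mask(im,(100,110,30),(125,255,255)); c=big(m); q=cv2.approxPolyDP(cv2.convexHull(c),3,True)[:,0]
print(q.tolist(),cast(q,8,K,T)[:,:2].round(1).tolist())
np.savez("w4.npz",**{k:st[k] for k in("tcp_rot","eef_pos")})
```

```text
0.4065009555016512 53.225
[[344, 22], [348, 159], [248, 168], [233, 33]] [[536.3, -338.5], [433.6, -366.5], [410.4, -283.5], [513.1, -255.3]]
```

View pics/w4.png

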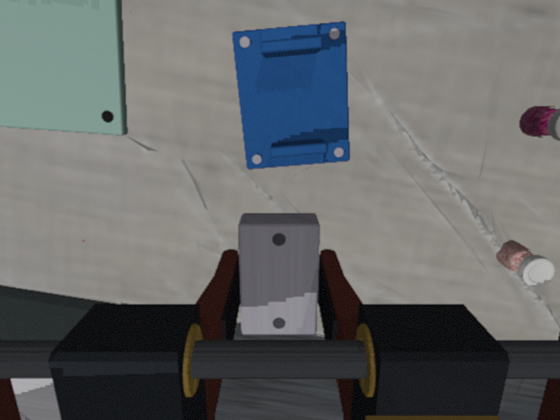

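Run:
```python
from h import *
st=dict(np.load("w4.npz")); K,T=cam("wrist",st)
c=np.array([473.4,-310.95,0]);a=.267; Rz=R.from_euler('z',a).as_matrix()
im=cv2.imread("pics/w4.png")
def proj(p):
    v=(np.linalg.inv(T)@np.r_[c+Rz@np.array(p),1])[:3]; return K[0,0]*v[0]/-v[2]+K[0,2], -K[1,1]*v[1]/-v[2]+K[1,2]
sc=5; o=np.array([220,10]); z=cv2.resize(im[10:180,220:370],None,fx=sc,fy=sc)[:, :]
def dot(p,col):
    u=np.array(proj(p)); u=((u-o+.5)*sc).astype(int); cv2.circle(z,tuple(int(k) for k in u),4,col,-1)
for sx in(-1,1):
    for sy in(-1,1):
        dot((55*sx,45*sy,8),(0,255,0))
        for e in(33,41): dot((e*sx,22*sy,42),(0,0,255))
        dot((33*sx,22*sy,8),(0,255,255))
cv2.imwrite("pics/w4z.png",cv2.resize(z,None,fx=.7,fy=.7))
```

```text
(no output)
```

View pics/w4z.png

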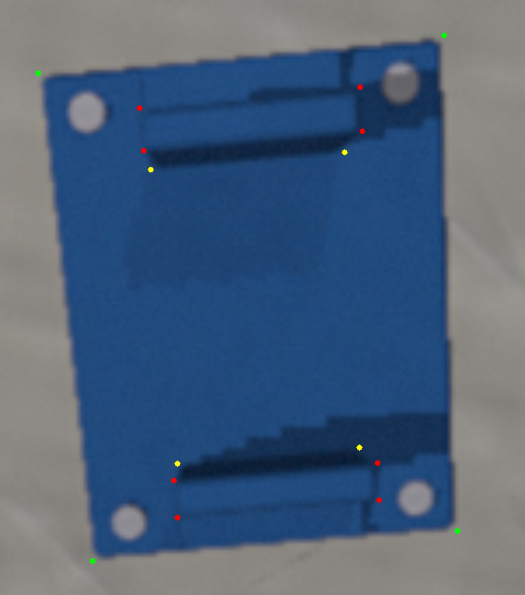

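The overlay matches the cradle's corners and cheeks. I'll place the blank now.

Run:
```python
from h import *
c=[473.4,-310.95]; q=down(.267)
manip.movep([*c,290],q)
manip.move_linear([*c,240],vel=120); 
t1=manip.move_linear([*c,199],vel=60,max_force=8); s=manip.get_state(); print(t1,s["eef_pos"].round(1),s["finger_gap"])
if not t1:
    t2=manip.move_linear([*c,193],vel=15,max_force=4); s=manip.get_state(); print(t2,s["eef_pos"].round(1),s["contact_force"].round(1),s["time_s"])
```

```text
False [ 473.5 -311.   199.1] 0.40751583920543294
True [ 473.5 -311.   194. ] [-0.4  1.3  5.2] 55.5417
```

Run:
```python
from h import *
c=np.array([473.4,-310.95])
manip.move_gripper(.75,20); manip.pause(.1)
manip.move_linear([*c,290],vel=150)
manip.movep([410,-200,390],down(.2)); manip.pause(.1)
st=manip.get_state(); im=manip.grab_frame("wrist"); cv2.imwrite("pics/w5.png",im[:,:,::-1]); K,T=cam("wrist",st)
im2=manip.grab_frame("side"); cv2.imwrite("pics/s5.png",im2[:,:,::-1])
print(manip.get_state()["time_s"])
b=mask(im,(105,6,70),(150,60,255)); b=cv2.morphologyEx(b,cv2.MORPH_CLOSE,np.ones((5,5))); b=cv2.morphologyEx(b,cv2.MORPH_OPEN,np.ones((7,7)))
cs,_=cv2.findContours(b,cv2.RETR_EXTERNAL,cv2.CHAIN_APPROX_NONE)
for k in cs:
    if cv2.contourArea(k)>700:
        u=cv2.boundingRect(k); z=30 if cast([u[:2]],30,K,T)[0,1]>-220 else 26
        (x,y),s,a=cv2.minAreaRect(cast(k[:,0],z,K,T)[:,:2].astype(np.float32)); d=np.array([x,y])-C0; e=np.array([x,y])-c
        a2=.267; print(u,np.round(s,1),round(a,1),"plate",round(d@ex,1),round(d@ey,1),"cradle",round(e@[np.cos(a2),np.sin(a2)],1),round(e@[-np.sin(a2),np.cos(a2)],1))
```

```text
57.9917
(165, 378, 39, 42) [38.4 68.5] 87.5 plate -369.7 -46.1 cradle -274.0 246.6
(384, 111, 44, 63) [56.7 39.7] 16.0 plate -59.7 -246.3 cradle 2.3 1.8
(201, 0, 44, 49) [37.  35.9] 7.9 plate 26.0 -73.4 cradle 113.1 159.8
(142, 0, 50, 43) [31.8 41.3] 11.4 plate 23.6 -26.1 cradle 117.8 206.8
(85, 0, 49, 41) [30.3 39.9] 11.4 plate 20.4 21.4 cradle 121.8 254.3
```

View pics/w5.png

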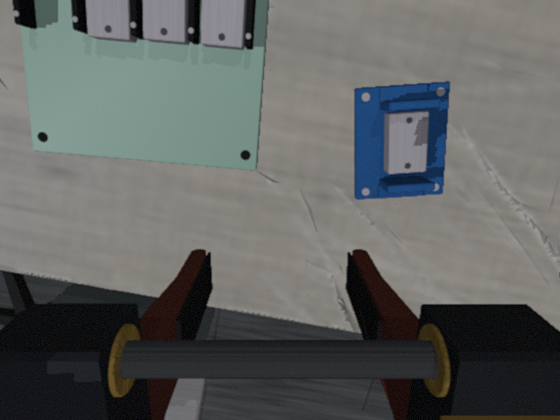

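The rough blank lies flat in the cradle at about (408,142), between the cheeks. The polished three are cut off at the top of the frame, so I'll take one more look over the plate.

Run:
```python
from h import *
manip.movep([470,-80,390],down(.1)); manip.pause(.1)
st=manip.get_state(); im=manip.grab_frame("wrist"); cv2.imwrite("pics/w6.png",im[:,:,::-1]); K,T=cam("wrist",st)
b=mask(im,(105,6,70),(150,60,255)); b=cv2.morphologyEx(b,cv2.MORPH_CLOSE,np.ones((5,5))); b=cv2.morphologyEx(b,cv2.MORPH_OPEN,np.ones((7,7)))
cs,_=cv2.findContours(b,cv2.RETR_EXTERNAL,cv2.CHAIN_APPROX_NONE)
for k in cs:
    if cv2.contourArea(k)>700:
        (x,y),s,a=cv2.minAreaRect(cast(k[:,0],30,K,T)[:,:2].astype(np.float32)); d=np.array([x,y])-C0
        print(np.round(s,1),round(a,1),"plate",round(d@ex,1),round(d@ey,1))
print(manip.get_state()["time_s"])
```

```text
[26.4 67. ] 5.6 plate -303.1 84.3
[56.8 43.9] 14.9 plate -58.3 -241.6
[55.3 40.1] 5.6 plate 34.9 20.7
[55.2 35.2] 6.6 plate 36.9 -23.5
[55.1 36.8] 6.1 plate 36.9 -72.4
58.7417
```

View pics/w6.png

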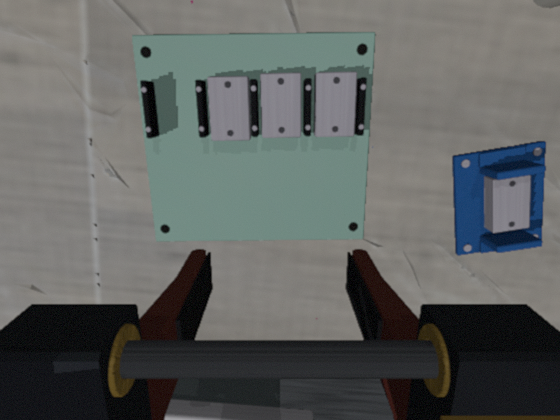

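View pics/s5.png

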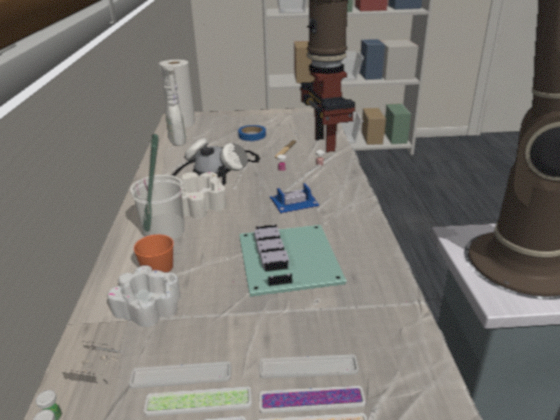

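The last wrist view shows the three polished blanks between the rails at (228,108), (281,104) and (336,104), and the rough one in the cradle at (507,203). In the side view both vials are still upright at (282,163) and (320,157). I'm handing the job in.

```bash
python3 -c "
from plant import manip
print(manip.get_state()['contact_force']); manip.job_done()"
```

```text
[-0.06342453  0.18881496  0.16041705]
the job is handed in; nothing more can be done
```

The rough blank was in lane 4. It now lies flat and released in the blue cradle, and I handed the job in at about 59 s of the 72 s allowed. No verdict was reported.

**Finding the rough one:**
- **First pass:** pushing each blank with no added load told me nothing, because the readings after each stop were only noise of about ±0.5 N.
- **Second pass:** I gripped each blank by its ends, pressed it down with about 12 N and slid it. Only lane 4 showed drag, with a swing of about 3 N and a steady sideways hold of about 4 N. Part of the force stop there may have come from the press changing as well.
- **Control:** I repeated that slide in lane 3 and it moved its full 10 mm without a force stop, while lane 4 stopped at 5 N and again at 8 N.

**Moving it:** I drew the lane 4 blank out to about x = -38 mm on the plate, let go and saw it lying flat and free. I then gripped it by its long sides and lowered it at 15 mm/s until it touched the cradle floor at the expected height.

**Last checks:**
- **Rough blank:** it sits within about 2 mm of the cradle centre, between the cheeks.
- **Polished blanks:** they lie in their lanes at x ≈ 37, 37 and 35 mm, turned by about 1° or less. One outline came out about 4 mm too wide, because the side of the blank was counted in.
- **Vials:** both were upright in the last side view.
- **Arm:** it was clear of everything when I handed in.

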